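# Make up two sample kits at the chromatograph bench

## Task

Make up the two kits from the stock row: the blue tray gets the brown bottle with the white cap, the green-capped vial and the steel column; the white tray gets the clear bottle with the blue cap and the red-capped vial. Put each thing in the recess made for its kind, bottles and vials upright and the column lying in its slot, all resting fully on the recess floors; set them down rather than dropping them and tip no glass over. The orange-capped bottle and the yellow-capped vial belong to the stock: leave them where they stand.

Things in the scene. Friction and masses are not known exactly. Their poses are not given: they have to be found in the camera images.
- blue_tray: Blue kit tray, fixed: block 120 (x) by 220 (y) by 14 mm high. Origin: centre of underside; x points away from the robot (yaw within 0.25 rad), y to its left. Three recesses along y, 6 mm deep, dark floors 8 mm above the bench: round for bottle, 62 mm wide, at y +72 mm; round for vial, 46 mm, at y 0; column slot 100 (x) by 42 mm at y -68 mm; all at x 0.
- white_tray: White kit tray, fixed: block 120 (x) by 220 (y) by 14 mm high. Origin: centre of underside; x points away from the robot (yaw within 0.25 rad), y to its left. Three recesses along y, 6 mm deep, dark floors 8 mm above the bench: round for bottle, 62 mm wide, at y +72 mm; round for vial, 46 mm, at y 0; column slot 100 (x) by 42 mm at y -68 mm; all at x 0. Its column slot stays empty.
- amber_bottle: Brown (amber) closed bottle with a white cap and a paper label: 44 mm diameter body, straight-sided from the bottom to 58 mm up, then a shoulder and a 34 mm diameter screw cap; 84 mm tall in all, about 120 g. Stands upright in the stock row. Origin at the centre of its underside, z up.
- blue_cap_bottle: Clear, pale closed bottle with a blue cap and a paper label: 44 mm diameter body, straight-sided from the bottom to 58 mm up, then a shoulder and a 34 mm diameter screw cap; 84 mm tall in all, about 120 g. Stands upright in the stock row. Origin at the centre of its underside, z up.
- green_vial: Small squat closed sample vial of pale glass with a green cap: 28 mm diameter straight body to 42 mm, cap 25 mm diameter, 54 mm tall in all, about 40 g. Stands upright in the stock row. Origin at the centre of its underside, z up.
- red_vial: Small squat closed sample vial of pale glass with a red cap: 28 mm diameter straight body to 42 mm, cap 25 mm diameter, 54 mm tall in all, about 40 g. Stands upright in the stock row. Origin at the centre of its underside, z up.
- column: Steel chromatography column, lying: round barrel 18 mm in diameter, bare for 50 mm, between two hexagonal end fittings 24 mm across flats; 82 mm long in all, about 150 g. Origin: its middle, on the axis, 12 mm above what it lies on; x runs along it (ends alike). In stock it lies within 0.35 rad of the robot's x.
- orange_cap_bottle: Not for the kits, stays in the stock. Clear, pale closed bottle with an orange cap and a paper label: 44 mm diameter body, straight-sided from the bottom to 58 mm up, then a shoulder and a 34 mm diameter screw cap; 84 mm tall in all, about 120 g. Stands upright in the stock row. Origin at the centre of its underside, z up.
- yellow_vial: Small squat closed sample vial of pale glass with a yellow cap: 28 mm diameter straight body to 42 mm, cap 25 mm diameter, 54 mm tall in all, about 40 g. Stands upright in the stock row. Origin at the centre of its underside, z up. Not for the kits, stays in the stock.
Mind the look-alikes: they are no part of the job. Leave any pink look-alike of the amber_bottle alone.

How it is judged (in metres and radians):
At the end, for the whole second after the job is handed in: Each kit item in its own recess of its tray: within 12 mm of the middle along tray x and y, 4 mm of resting height, glass within 0.1 rad of upright, column 0.3 rad of the slot; all at rest (20 mm/s); orange-capped bottle and yellow vial within 20 mm of their starts (x of amber_bottle in the frame of blue_tray between -0.012 and 0.012 m and y of amber_bottle in the frame of blue_tray between 0.06 and 0.084 m and z of amber_bottle in the frame of blue_tray between 0.004 and 0.012 m and angle between each of amber_bottle, green_vial, blue_cap_bottle, red_vial's own z axis and vertical below 0.1 rad and linear speed of each of amber_bottle, green_vial, column, blue_cap_bottle, red_vial below 0.02 m/s and x of green_vial in the frame of blue_tray between -0.012 and 0.012 m and y of green_vial in the frame of blue_tray between -0.012 and 0.012 m and z of green_vial in the frame of blue_tray between 0.004 and 0.012 m and x of column in the frame of blue_tray between -0.012 and 0.012 m and y of column in the frame of blue_tray between -0.08 and -0.056 m and z of column in the frame of blue_tray between 0.016 and 0.024 m and angle between the x axis of column and the x axis of blue_tray, either way round below 0.3 rad and x of blue_cap_bottle in the frame of white_tray between -0.012 and 0.012 m and y of blue_cap_bottle in the frame of white_tray between 0.06 and 0.084 m and z of blue_cap_bottle in the frame of white_tray between 0.004 and 0.012 m and x of red_vial in the frame of white_tray between -0.012 and 0.012 m and y of red_vial in the frame of white_tray between -0.012 and 0.012 m and z of red_vial in the frame of white_tray between 0.004 and 0.012 m and distance of each of orange_cap_bottle, yellow_vial from where it was at the start of the episode below 0.02 m); the robot touches nothing.
It fails at once if a stock item that is not for the kits is moved by more than 20 mm (distance of any of orange_cap_bottle, yellow_vial from where it was at the start of the episode above 0.02 m).
It fails at once if a bottle or vial is tipped by more than 0.8 rad (angle between any of amber_bottle, blue_cap_bottle, green_vial, red_vial, orange_cap_bottle, yellow_vial's own z axis and vertical above 0.8 rad).
It fails at once if a kit item is dropped (faster than 0.8 m/s while no finger touches it: a fall of over about 3 cm) ((linear speed of amber_bottle above 0.8 m/s and contact force between the fingers and amber_bottle below 0.05 N) or (linear speed of blue_cap_bottle above 0.8 m/s and contact force between the fingers and blue_cap_bottle below 0.05 N) or (linear speed of green_vial above 0.8 m/s and contact force between the fingers and green_vial below 0.05 N) or (linear speed of red_vial above 0.8 m/s and contact force between the fingers and red_vial below 0.05 N) or (linear speed of column above 0.8 m/s and contact force between the fingers and column below 0.05 N)).
It also fails if it takes over 115 s, if anything falls off the work surface, if the arm or the gripper's body presses on something with over 40 N, if the wrist force passes 120 N, or if a joint passes its speed limit or range.

## Robot

A 6-joint arm with a two-finger parallel gripper is mounted at the origin on the work surface. World frame = base frame: x ahead of the robot, y to its left, z up, the work surface at z = 0. Lengths are in mm, angles in rad, forces in N, time in s.
With the tool pointing down it reaches from about 325 to 850 mm from the base axis. Payload 4.4 kg.
Tool frame: the origin (TCP) lies between the finger pads; the fingertips stand 11 mm ahead of it and the grasp point (between the pads) lies 8 mm behind it; z points along the fingers, y is the line along which they close (so a half turn about z gives the same grasp; the last joint's range is limited). The gripper opens to 94 mm and grips with 3 to 60 N. Pads are 16 mm wide; open, the fingers measure 119 mm over their backs; the gripper's body (75 mm by 177 mm) begins 78 mm behind the grasp point.
Start: joints at [-1.466, 0.207, 1.542, -0, 1.393, -0.15], TCP at [145.473, -556.295, 216.447] pointing down, gripper open.
Joint ranges: [-2.73, 2.73], [-0.86, 2.22], [0.23, 2.46], [-1.11, 4.25], [0.08, 2.63], [-2.82, 2.82]. Speed limits (rad/s): [2.79, 2.79, 3.14, 3.14, 3.14, 3.14].

## Interface

Orientations are given as a 3x3 rotation matrix whose columns are the frame's x, y, z axes.
In Python, from rig import state, get_image, camera_model, sign_off, spot_in, silhouettes gives the robot as it stands.
- The arm moves only by the tool servo_tool, never from a script. Its argument "plan" is a list that holds one entry, the list of rows, each a list of 5 numbers: the closure, from -1 (fully open) to 1 (shut), then the shift along the tool's x, y, z in cm, then the turn about the tool's z in degrees. In form: [[[hand, dx, dy, dz, turn], ...]]. A call has 1 to 20 rows; each row is the pose to reach, as a shift and turn from the pose commanded when the call began, along the tool's axes at that moment; what a row does not reach only later rows make up. A row lasts 1/10 s, in which the tool goes at most 50 mm and 8.59 degrees, less where a joint would pass 70% of its speed; a pose out of reach is approached as far as the arm can. A call with a gripper value outside its range is refused whole. The fingers move at their own pace and stop on an object; the grip force is fixed at half the most. Time passes only in rows, so rows that repeat a pose let the fingers close. It gives the time, the measured TCP pose, the force, the opening and the grip force at its end, in the units of the state.
- state(): the state, without advancing time (a new reading comes with each control period).
- get_image(name): name is "side" or "top" or "wrist"; returns the picture (384x512x3 uint8, blue, green, red); there is no depth.
- camera_model(name): a dict with "K" (3x3 intrinsics, pixels), "rvec" (rotation vector, rad) and "tvec" (3), from world to camera coordinates, as OpenCV has them; the wrist camera has in their place "mount" (4x4, takes a point from camera to tool coordinates, whose origin is the TCP and whose axes are the flange's). Camera axes: x right, y down, z forward; pixel columns grow to the right and rows downward; lengths in mm; the calibration is good to about 2 mm. A picture is of the moment at which its call begins: read the wrist's pose just before it. camera_model takes no time and is no camera call.
- sign_off(): hands the job in; it is judged then, once.
Trained networks look in the newest picture that a camera, given by its name, has taken for a name from the list of things; names that differ only in an ending like _2 or _b are one class to them, and where a whole thing is asked for, a point or a joint stands for the part that bears it (a point fixed in the world has none). Each returns a list of dicts, best first, with "score" (0 to 1); they miss things now and then, are a little off and sometimes report something else, mostly with a low value. They report only what shows in the picture. A call takes as long as a camera call. They do not tell look-alikes from the thing itself.
- spot_in(query, camera): "xyz" ([x, y, z] in mm, in world coordinates, good to about 4 mm: the middle of the surface that is visible of it).
- silhouettes(query, camera): "mask" (384x512 bool, what is visible of it).
The state is a dict: "clock": time; "joints": joint angles; "qd": joint speeds; "tau": joint torques, N m; "tool_pos": TCP position; "ee_rot": TCP orientation; "force": force on the tool from outside, world axes, zero at the start; "ft_torque": the same for the moment, N m; "width": opening from 0.0 (shut) to 1.0 (fully open); "grasp_force": force on a finger pad.
Only numpy, scipy, OpenCV 4.12 (cv2) and the standard library are available. Lean on these libraries where they do the work, as an engineer would, in place of code of your own. Each camera call takes 0.05 s, during which the arm holds its last target. There are 200 camera calls.

## Working session

There is one attempt and no reset: what is moved stays moved. The work goes in short steps, Python scripts to look and compute and a tool call to move; the robot and the scene stay as the last step left them, time stands still between calls to the robot, and variables do not carry over. Pictures are saved under pics/ and viewed, at most 14 in all, crops included, and the job is handed in when it is done.

Besides the shell and the picture viewer there is one more tool, called after "Emit:" in YAML: its name, and indented under it one key for each argument. servo_tool: Moves the arm, as the interface text tells. Its arguments: {"type":"object","properties":{"plan":{"type":"array","items":{"type":"array","items":{"type":"array","items":{"type":"number"}}}}},"required":["plan"]}

```bash
mkdir -p pics; ls
python3 - <<'E'
from rig import *
import cv2,numpy as np
s=state();print(s['clock'],s['tool_pos'],np.round(s['ee_rot'],3).tolist(),s['width'])
for c in('top','side'):
    im=get_image(c);cv2.imwrite(f'pics/{c}0.png',im)
    m=camera_model(c);R=cv2.Rodrigues(np.array(m['rvec'],float))[0];print(c,(-R.T@np.array(m['tvec']).ravel()).round(),m['K'])
    for n in['blue_tray','white_tray','amber_bottle','blue_cap_bottle','green_vial','red_vial','column','orange_cap_bottle','yellow_vial']:
        print(c,n,[(np.round(d['xyz']).tolist(),round(d['score'],2)) for d in spot_in(n,c)])
E
```

```text
pics
0.0 [ 145.4037987  -555.52839823  215.32765896] [[0.967, 0.253, -0.0], [0.253, -0.967, 0.002], [0.0, -0.002, -1.0]] 1.0025527885994379
top [342.  15. 758.] [[360.82086645   0.         255.49603392]
 [  0.         360.82086645 197.30426555]
 [  0.           0.           1.        ]]
top blue_tray [([637.0, 196.0, 14.0], 0.85)]
top white_tray [([614.0, -152.0, 16.0], 0.8)]
top amber_bottle [([429.0, -92.0, 83.0], 0.76), ([344.0, 14.0, 82.0], 0.59), ([350.0, -69.0, 85.0], 0.58)]
top blue_cap_bottle [([422.0, 280.0, 58.0], 0.62)]
top green_vial [([443.0, -292.0, 46.0], 0.74), ([454.0, -6.0, 22.0], 0.68)]
top red_vial [([427.0, 202.0, 54.0], 0.78)]
top column [([455.0, -5.0, 18.0], 0.83)]
top orange_cap_bottle [([436.0, 91.0, 84.0], 0.86)]
top yellow_vial [([444.0, -189.0, 52.0], 0.81), ([420.0, 281.0, 62.0], 0.58)]
side [202. 497. 405.] [[358.01883674   0.         256.78573319]
 [  0.         358.01883674 194.86239997]
 [  0.           0.           1.        ]]
side blue_tray [([632.0, 222.0, 12.0], 0.73)]
side white_tray [([619.0, -124.0, 14.0], 0.67)]
side amber_bottle [([431.0, -82.0, 54.0], 0.96), ([343.0, 32.0, 52.0], 0.82), ([435.0, -290.0, 32.0], 0.71)]
side blue_cap_bottle [([416.0, 299.0, 59.0], 0.69)]
side green_vial [([436.0, -291.0, 31.0], 0.5)]
side red_vial [([427.0, 217.0, 38.0], 0.69)]
side column [([438.0, -4.0, 16.0], 0.89)]
side orange_cap_bottle [([437.0, 106.0, 51.0], 0.59)]
side yellow_vial [([439.0, -177.0, 36.0], 0.53)]
```

View pics/top0.png

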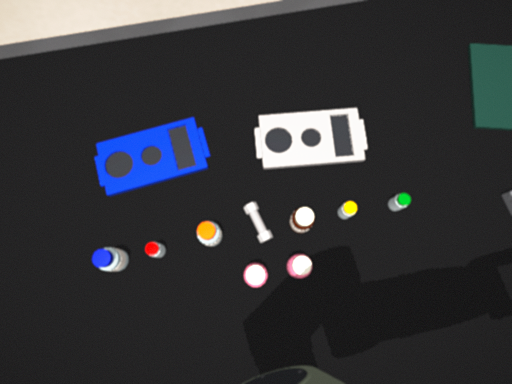

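View pics/side0.png

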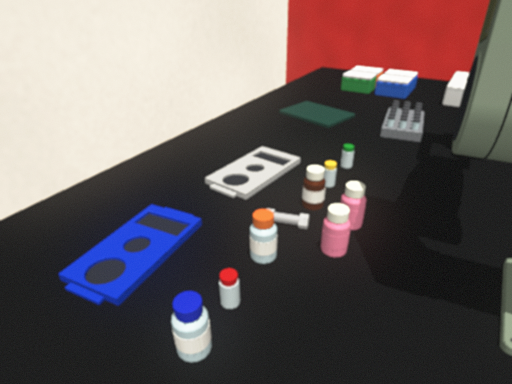

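The top view shows the amber bottle's white cap at (304,217), with two pink look-alikes at (256,275) and (300,266). The blue cap is at (104,259), red (152,248), orange (207,230), yellow (349,208), green (403,200) and the column (258,222). Blue tray is on the left and white tray in the middle. The side view agrees.

```bash
cat > h.py <<'E'
import cv2,numpy as np
from rig import *
from scipy.optimize import least_squares
def cam(c):
    m=camera_model(c);return np.array(m['K']),np.array(m['rvec'],float).ravel(),np.array(m['tvec'],float).ravel()
CAM={c:cam(c) for c in('top','side')}
def proj(P,c):
    K,r,t=CAM[c];return cv2.projectPoints(np.float64(P).reshape(-1,1,3),r,t,K,None)[0].reshape(-1,2)
def back(uv,z,c):
    K,r,t=CAM[c];R=cv2.Rodrigues(r)[0];C=-R.T@t
    d=R.T@np.linalg.inv(K)@np.array([*uv,1]);return (C+d*(z-C[2])/d[2])[:2]
def hullc(P,c):
    m=cv2.moments(cv2.convexHull(np.float32(proj(P,c))));return np.array([m['m10'],m['m01']])/m['m00']
a=np.linspace(0,2*np.pi,48,endpoint=False)
def cyl(x,y,r,z0,z1):return np.array([[x+r*np.cos(k),y+r*np.sin(k),z] for z in(z0,z1) for k in a])
def capfit(cs,r,z0,z1,x0):  # cs {cam:centroid}
    f=lambda p:np.concatenate([hullc(cyl(*p,r,z0,z1),c)-cs[c] for c in cs])
    s=least_squares(f,x0);return s.x,np.abs(s.fun).max()
def blob(mask,near):
    n,l,st,ce=cv2.connectedComponentsWithStats(mask.astype(np.uint8))
    i=min((i for i in range(1,n) if st[i,4]>=20),key=lambda i:np.hypot(*(ce[i]-near)),default=None)
    return None if i is None else (ce[i],st[i,4])
HUE={'blue':(105,130),'red':(172,8),'orange':(9,19),'yellow':(24,34),'green':(50,80)}
def colour(im,n):
    h,s,v=cv2.split(cv2.cvtColor(im,cv2.COLOR_BGR2HSV));lo,hi=HUE[n]
    ok=(h>=lo)&(h<=hi) if lo<hi else (h>=lo)|(h<=hi)
    return ok&(s>110)&(v>50)
def tool(target,yaw=None):
    """print shift (cm) & turn (deg) from the present pose; yaw=world angle of tool x"""
    s=state();R=np.array(s['ee_rot']);p=np.array(s['tool_pos'])
    d=R.T@(np.array(target)-p)/10
    cur=np.degrees(np.arctan2(R[1,0],R[0,0]));t=0 if yaw is None else -((np.degrees(yaw)-cur+90)%180-90)
    print('t',round(s['clock'],1),'pos',p.round(1),'yaw',cur.round(1),'w',round(s['width']*94,1),'F',np.round(s['force'],1),'-> shift',d.round(2),'turn',round(t,1))
E
python3 - <<'E'
from h import *
im={c:cv2.imread(f'pics/{c}0.png') for c in('top','side')}
near={'blue':((104,259),(188,305),17,62,84,(422,290)),'red':((152,248),(229,277),12.5,42,54,(427,210)),'orange':((207,230),(263,218),17,62,84,(436,98)),'yellow':((349,208),(330,167),12.5,42,54,(440,-182)),'green':((403,200),(349,148),12.5,42,54,(440,-291))}
for n,(t,s,r,z0,z1,x0) in near.items():
    cs={}
    for c,q in(('top',t),('side',s)):
        b=blob(colour(im[c],n),q)
        if b is not None and np.hypot(*(b[0]-q))<12:cs[c]=b[0]
        print(n,c,b)
    for k in([cs]+[{c:v} for c,v in cs.items()]): print('  ',list(k),capfit(k,r,z0,z1,x0))
# white cap of amber
for c,q in(('top',(304,215)),('side',(315,172))):
    h,s,v=cv2.split(cv2.cvtColor(im[c],cv2.COLOR_BGR2HSV));b=blob((v>120)&(s<110),q);print('amber',c,b,capfit({c:b[0]},17,62,84,(430,-90)))
# trays
for n in('blue','white'):
  for c in('top','side'):
    h,s,v=cv2.split(cv2.cvtColor(im[c],cv2.COLOR_BGR2HSV))
    m=(colour(im[c],'blue')) if n=='blue' else (v>130)&(s<60)
    cen={('blue','top'):(152,155),('blue','side'):(135,250),('white','top'):(310,137),('white','side'):(253,171)}[n,c]
    cnt,hi=cv2.findContours(m.astype(np.uint8),cv2.RETR_CCOMP,cv2.CHAIN_APPROX_NONE)
    o=[]
    for i,k in enumerate(cnt):
        if hi[0][i][3]>=0 and len(k)>15 and cv2.contourArea(k)>60:
            M=cv2.moments(k);q=np.array([M['m10'],M['m01']])/M['m00']
            if np.hypot(*(q-cen))<75:o.append((back(q,11,c),M['m00']))
    o.sort(key=lambda e:-e[0][1])
    print(n,c,[(e[0].round(1).tolist(),e[1]) for e in o])
    if len(o)==3:
        P=np.array([e[0] for e in o]);M=np.array([72,0,-68.])
        s=least_squares(lambda p:(P-np.c_[p[0]-M*np.sin(p[2]),p[1]+M*np.cos(p[2])]).ravel(),[620,0,0]);print('   tray',s.x.round(3),s.fun.round(1))
# column
for c in('top','side'):
    d=silhouettes('column',c);get=d[0]['mask'];ys,xs=np.nonzero(get);r=cv2.minAreaRect(np.float32(np.c_[xs,ys]))
    w=np.linalg.eigh(np.cov(xs,ys));v=w[1][:,1];q=np.array([xs.mean(),ys.mean()])
    A,B=back(q-15*v,12,c),back(q+15*v,12,c);g=A-B;print('column',c,d[0]['score'],r,back(q,12,c),np.arctan(g[1]/g[0]))
E
```

```text
blue top (array([101.10662824, 257.59654179]), np.int32(347))
blue side (array([187.22409639, 305.20120482]), np.int32(830))
   ['top', 'side'] (array([429.88236347, 292.98428177]), np.float64(0.9102801965289444))
   ['top'] (array([429.99742703, 294.68308185]), np.float64(4.43479336809105e-07))
   ['side'] (array([430.28196526, 291.92091294]), np.float64(1.5990666781817708e-06))
red top (array([150.69714286, 247.94857143]), np.int32(175))
red side (array([228.2020202 , 275.56902357]), np.int32(297))
   ['top', 'side'] (array([433.5812786 , 207.04713576]), np.float64(0.537116379904603))
   ['top'] (array([434.3838419 , 208.00842597]), np.float64(3.6380745882524934e-07))
   ['side'] (array([433.35648068, 206.69699375]), np.float64(1.7481047677847528e-05))
orange top (array([204.9047619 , 228.64285714]), np.int32(84))
orange side (array([262.46542553, 218.10904255]), np.int32(376))
   ['top', 'side'] (array([446.43282125,  94.01634393]), np.float64(1.0686361680097036))
   ['top'] (array([448.68427443,  94.94081175]), np.float64(1.3658060993293475e-07))
   ['side'] (array([446.56235319,
[... 1325 characters left out ...]
1], 509.5)]
   tray [6.36057e+02 1.97518e+02 8.70000e-02] [-0.4  0.   0.9 -0.4 -0.5  0.3]
white top [([623.9, -85.4], 523.5), ([617.1, -157.1], 274.0), ([609.2, -224.3], 728.5)]
   tray [ 6.16596e+02 -1.56921e+02 -1.05000e-01] [-0.3 -0.1  0.5 -0.2 -0.3  0.2]
white side [([621.5, -80.6], 229.0), ([614.9, -152.3], 93.0), ([605.4, -219.5], 214.5)]
   tray [ 6.13781e+02 -1.52150e+02 -1.15000e-01] [-0.5  0.   1.1 -0.2 -0.6  0.2]
column top 0.91 ((257.0401611328125, 222.0146026611328), (40.29494094848633, 12.505325317382812), 64.98310089111328) [453.23590781  -7.35947264] 0.2697088393686473Traceback (most recent call last):
  File "<stdin>", line 33, in <module>
IndexError: list index out of range
```

```bash
python3 -c "
from h import *
tool((440.5,-305.5,110),0)"
```

```text
t 1.1 pos [ 145.5 -556.3  216.4] yaw 14.7 w 93.7 F [ 0.2  0.1 -0.1] -> shift [ 34.89 -16.8   10.65] turn 14.7
```

Emit:
servo_tool:
  plan:
    - [[-0.2, 8, -4, 2, 4], [-0.2, 17, -8, 4, 8], [-0.2, 26, -12.5, 6, 12], [-0.2, 34.9, -16.8, 8, 14.7], [-0.2, 34.9, -16.8, 10.7, 14.7], [-0.2, 34.9, -16.8, 10.7, 14.7], [-0.2, 34.9, -16.8, 10.7, 14.7], [-0.2, 34.9, -16.8, 10.7, 14.7], [-0.2, 34.9, -16.8, 10.7, 14.7], [-0.2, 34.9, -16.8, 10.7, 14.7], [-0.2, 34.9, -16.8, 10.7, 14.7], [-0.2, 34.9, -16.8, 10.7, 14.7]]

```text
clock: 2.3
tool_pos: [440.1, -307.1, 110.3]
ee_rot: [[1.0, -0.003, 0.001], [-0.003, -1.0, -0.001], [0.001, 0.001, -1.0]]
force: [0.6, -0.7, 0.2]
width: 0.6
grasp_force: 0.0
```

```bash
python3 -c "
from h import *
tool((440.5,-305.5,21),0)
cv2.imwrite('pics/w1.png',get_image('wrist'))"
```

```text
t 2.3 pos [ 440.1 -307.1  110.3] yaw -0.2 w 56.4 F [ 0.6 -0.7  0.2] -> shift [ 0.03 -0.17  8.93] turn -0.2
```

View pics/w1.png

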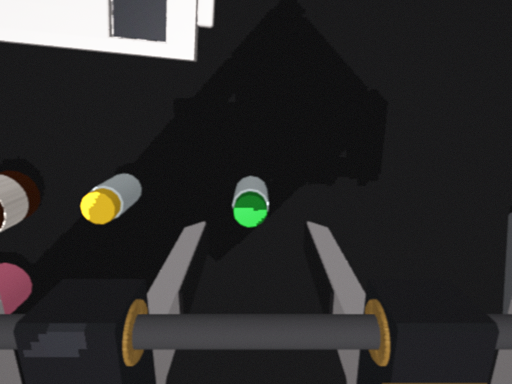

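The wrist view shows the green cap at (251,208), roughly between the fingers. I'll refine its position using the mount calibration.

```bash
cat >> h.py <<'E'
def setwrist():
    """register the wrist camera as a fixed camera at the present pose"""
    m=camera_model('wrist');s=state();T=np.eye(4);T[:3,:3]=s['ee_rot'];T[:3,3]=s['tool_pos']
    W=np.linalg.inv(T@np.array(m['mount']));CAM['wrist']=(np.array(m['K']),cv2.Rodrigues(W[:3,:3])[0].ravel(),W[:3,3])
E
python3 - <<'E'
from h import *
setwrist();im=cv2.imread('pics/w1.png')
print(np.array(camera_model('wrist')['mount']).round(2).tolist())
b=blob(colour(im,'green'),(251,208));print(b,capfit({'wrist':b[0]},12.5,42,54,(440,-305)))
b=blob(colour(im,'yellow'),(100,206));print(b,capfit({'wrist':b[0]},12.5,42,54,(440,-195)))
E
```

```text
[[0.0, -0.96, -0.27, 79.12], [1.0, 0.0, 0.0, 0.1], [-0.0, -0.27, 0.96, -167.12], [0.0, 0.0, 0.0, 1.0]]
(array([249.80434783, 209.8115942 ]), np.int32(966)) (array([ 439.12442953, -303.03715093]), np.float64(1.134577672701198e-06))
(array([ 95.77301587, 206.88571429]), np.int32(630)) (array([ 441.60438762, -189.92578258]), np.float64(8.293361588584958e-07))
```

Emit:
servo_tool:
  plan:
    - [[-0.2, 0, -0.3, 3, 0], [-0.2, 0, -0.3, 6, 0], [-0.2, 0, -0.3, 8, 0], [-0.2, 0, -0.3, 8.9, 0], [-0.2, 0, -0.3, 8.9, 0], [-0.2, 0, -0.3, 8.9, 0], [0.6, 0, -0.3, 8.9, 0], [0.6, 0, -0.3, 8.9, 0], [0.6, 0, -0.3, 8.9, 0], [0.6, 0, -0.3, 8.9, 0], [0.6, 0, -0.3, 8.9, 0]]

```text
clock: 3.45
tool_pos: [440.9, -302.7, 21.0]
ee_rot: [[1.0, -0.001, 0.001], [-0.001, -1.0, -0.001], [0.001, 0.001, -1.0]]
force: [-0.2, 0.6, 3.1]
width: 0.293
grasp_force: 30.0
```

Emit:
servo_tool:
  plan:
    - [[0.6, 0, 0, -1, 0], [0.6, 0, 0, -3, 0], [0.6, 0, 0, -6, 0], [0.6, 0, 0, -9, 0], [0.6, 0, 0, -12, 0], [0.6, 1, -2, -14, 0], [0.6, 2, -5, -14, 0], [0.6, 3.5, -9, -14, 0], [0.6, 5.2, -13, -14, 0], [0.6, 6.8, -17, -14, 0], [0.6, 8.4, -21, -14, 0], [0.6, 10, -25, -14, 0], [0.6, 11.6, -29, -14, 0], [0.6, 13.2, -33, -14, 0], [0.6, 14.8, -37, -14, 0], [0.6, 16.4, -41, -14, 0], [0.6, 18, -45, -14, 0], [0.6, 19.2, -48, -14, 0], [0.6, 19.9, -49.8, -14, 0], [0.6, 19.9, -49.8, -14, 0]]

```text
clock: 5.45
tool_pos: [640.2, 198.1, 160.6]
ee_rot: [[1.0, 0.003, 0.0], [0.003, -1.0, 0.001], [0.0, -0.001, -1.0]]
force: [-0.6, -0.2, -0.4]
width: 0.29
grasp_force: 30.0
```

Run:
```python
from h import *
tool((639.5,194.6,29.5),0)
setwrist();im=get_image('wrist');cv2.imwrite('pics/w2.png',im);tool((639.5,194.6,29.5),0)
print(proj([[639.5,194.6,8],[639.5-72*np.sin(.093),194.6+72*np.cos(.093),8],[639.5+68*np.sin(.093),194.6-68*np.cos(.093),8]],'wrist').round())
```

```text
t 5.5 pos [640.2 198.1 160.6] yaw 0.2 w 27.3 F [-0.6 -0.2 -0.4] -> shift [-0.07  0.36 13.11] turn 0.2
t 5.5 pos [639.8 196.3 160.5] yaw 0.1 w 27.6 F [ 0.1 -0.1 -0. ] -> shift [-0.02  0.17 13.1 ] turn 0.1
[[259. 180.]
 [188. 186.]
 [327. 174.]]
```

View pics/w2.png

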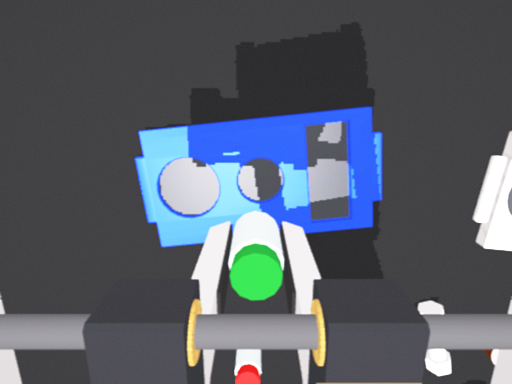

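The blue tray recesses show at (189,186), (261,179) and (328,170). That is within a few pixels of my projections, so the tray pose holds. Setting the green vial down.

Emit:
servo_tool:
  plan:
    - [[0.6, 0, 0.2, 3, 0], [0.6, 0, 0.2, 6, 0], [0.6, 0, 0.2, 9, 0], [0.6, 0, 0.2, 11.5, 0], [0.6, 0, 0.2, 12.5, 0], [0.6, 0, 0.2, 12.9, 0], [0.6, 0, 0.2, 13.1, 0], [0.6, 0, 0.2, 13.15, 0], [0.6, 0, 0.2, 13.15, 0], [0.6, 0, 0.2, 13.15, 0], [0.3, 0, 0.2, 13.15, 0], [0.1, 0, 0.2, 13.15, 0], [0, 0, 0.2, 13.15, 0], [0, 0, 0.2, 13.1, 0], [0, 0, 0.2, 12, 0], [0, 0, 0.2, 9, 0], [0, 0, 0.2, 5, 0], [0, 0, 0.2, 1, 0], [0, 0, 0.2, 0, 0]]

```text
clock: 7.4
tool_pos: [643.9, 194.1, 168.0]
ee_rot: [[1.0, -0.001, 0.012], [-0.001, -1.0, 0.002], [0.012, -0.002, -1.0]]
force: [0.0, -0.7, 0.7]
width: 0.503
grasp_force: 0.0
```

Run:
```python
from h import *
tool((433.7,207.2,110),0)
setwrist();im=get_image('wrist')
b=blob(colour(im,'green'),(259,170));print(b,capfit({'wrist':b[0]},12.5,50,62,(640,195)))
```

```text
t 7.4 pos [643.9 194.1 168. ] yaw -0.0 w 47.3 F [ 0.  -0.7  0.7] -> shift [-21.09  -1.28   5.56] turn -0.0
(array([258.01328273, 195.60910816]), np.int32(527)) (array([640.07850621, 192.08393532]), np.float64(6.967676426938851e-07))
```

Emit:
servo_tool:
  plan:
    - [[-0.2, -4, -0.2, 0, 0], [-0.2, -9, -0.5, 0, 0], [-0.2, -14, -0.8, 1, 0], [-0.2, -18, -1, 3, 0], [-0.2, -20.6, -1.3, 5, 0], [-0.2, -20.6, -1.3, 5, 0], [-0.2, -20.6, -1.3, 6, 0], [-0.2, -20.6, -1.3, 6, 0], [-0.2, -20.6, -1.3, 6, 0], [-0.2, -20.6, -1.3, 6, 0]]

```text
clock: 8.45
tool_pos: [435.8, 206.6, 101.1]
ee_rot: [[1.0, -0.001, 0.002], [-0.002, -1.0, 0.0], [0.002, -0.0, -1.0]]
force: [-0.9, 0.5, -0.9]
width: 0.6
grasp_force: 0.0
```

Run:
```python
from h import *
tool((433.7,207.2,21),0)
setwrist();im=get_image('wrist')
b=blob(colour(im,'red'),(251,208));print(b,capfit({'wrist':b[0]},12.5,42,54,(434,207)))
```

```text
t 8.4 pos [435.8 206.6 101.1] yaw -0.1 w 56.4 F [-0.9  0.5 -0.9] -> shift [-0.23 -0.06  8.01] turn -0.1
(array([256.20845341, 217.02305476]), np.int32(1041)) (array([432.65959426, 206.05304518]), np.float64(8.599238867645909e-07))
```

Emit:
servo_tool:
  plan:
    - [[-0.2, -0.1, 0, 3, 0], [-0.2, -0.1, 0, 6, 0], [-0.2, -0.1, 0, 7.6, 0], [-0.2, -0.1, 0, 8, 0], [-0.2, -0.1, 0, 8, 0], [-0.2, -0.1, 0, 8, 0], [0.6, -0.1, 0, 8, 0], [0.6, -0.1, 0, 8, 0], [0.6, -0.1, 0, 8, 0], [0.6, -0.1, 0, 8, 0], [0.6, -0.1, 0, 8, 0], [0.6, -0.1, 0, 6, 0], [0.6, -0.1, 0, 3, 0], [0.6, -0.1, 0, 0, 0], [0.6, -0.1, 0, -3, 0], [0.6, -0.1, 0, -6, 0], [0.6, -0.1, 0, -6, 0], [0.6, -0.1, 0, -6, 0]]

```text
clock: 10.3
tool_pos: [433.2, 206.6, 160.6]
ee_rot: [[1.0, -0.001, 0.001], [-0.001, -1.0, 0.0], [0.001, -0.0, -1.0]]
force: [-0.1, 0.2, -1.4]
width: 0.293
grasp_force: 30.0
```

Run:
```python
from h import *
tool((617.3,-157.3,160),0)
```

```text
t 10.3 pos [433.2 206.6 160.6] yaw -0.0 w 27.5 F [-0.1  0.2 -1.4] -> shift [18.44 36.38  0.07] turn -0.0
```

Emit:
servo_tool:
  plan:
    - [[0.6, 0.6, 1.2, 0, 0], [0.6, 1.8, 3.6, 0, 0], [0.6, 3.3, 6.6, 0, 0], [0.6, 5.1, 10, 0, 0], [0.6, 6.8, 13.5, 0, 0], [0.6, 8.5, 17, 0, 0], [0.6, 10.3, 20.5, 0, 0], [0.6, 12, 24, 0, 0], [0.6, 13.8, 27.5, 0, 0], [0.6, 15.5, 31, 0, 0], [0.6, 17, 34, 0, 0], [0.6, 18, 35.7, 0, 0], [0.6, 18.4, 36.4, 0, 0], [0.6, 18.4, 36.4, 0, 0], [0.6, 18.4, 36.4, 0, 0], [0.6, 18.4, 36.4, 0, 0]]

```text
clock: 11.9
tool_pos: [616.0, -156.4, 160.0]
ee_rot: [[1.0, 0.0, -0.001], [0.0, -1.0, 0.001], [-0.001, -0.001, -1.0]]
force: [-0.1, -0.1, 0.3]
width: 0.294
grasp_force: 30.0
```

Run:
```python
from h import *
tool((617.3,-157.3,29.5),0)
setwrist();im=get_image('wrist');cv2.imwrite('pics/w3.png',im)
y=-.11;print(proj([[617.3-m*np.sin(y),-157.3+m*np.cos(y),8] for m in(72,0,-68)],'wrist').round())
```

```text
t 11.9 pos [ 616.  -156.4  160. ] yaw 0.0 w 27.6 F [-0.1 -0.1  0.3] -> shift [ 0.15  0.1  13.05] turn 0.0
[[185. 170.]
 [257. 178.]
 [324. 185.]]
```

View pics/w3.png

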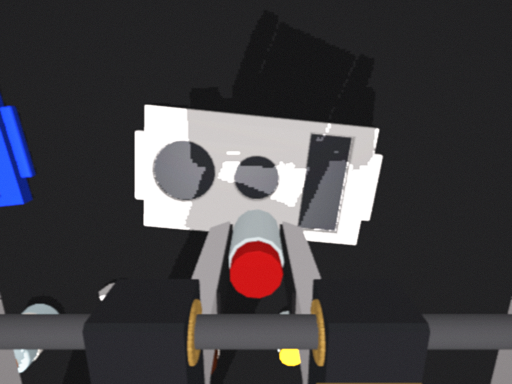

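The white tray recesses are at (184,171), (257,177) and (328,183), which matches the projection. Setting the red vial down.

Emit:
servo_tool:
  plan:
    - [[0.6, 0.1, 0.1, 3, 0], [0.6, 0.1, 0.1, 6, 0], [0.6, 0.1, 0.1, 9, 0], [0.6, 0.1, 0.1, 11.5, 0], [0.6, 0.1, 0.1, 12.5, 0], [0.6, 0.1, 0.1, 12.9, 0], [0.6, 0.1, 0.1, 13.05, 0], [0.6, 0.1, 0.1, 13.1, 0], [0.6, 0.1, 0.1, 13.1, 0], [0.6, 0.1, 0.1, 13.1, 0], [0.3, 0.1, 0.1, 13.1, 0], [0.1, 0.1, 0.1, 13.1, 0], [0, 0.1, 0.1, 13.1, 0], [0, 0.1, 0.1, 13.1, 0], [0, 0.1, 0.1, 12, 0], [0, 0.1, 0.1, 9, 0], [0, 0.1, 0.1, 5, 0], [0, 0.1, 0.1, 1, 0], [0, 0, 0, 0, 0]]

```text
clock: 13.85
tool_pos: [620.5, -159.1, 167.6]
ee_rot: [[1.0, -0.001, 0.011], [-0.001, -1.0, -0.004], [0.011, 0.004, -1.0]]
force: [0.8, -1.6, -0.1]
width: 0.501
grasp_force: 0.0
```

Run:
```python
from h import *
setwrist();im=get_image('wrist')
b=blob(colour(im,'red'),(259,170));print(b,capfit({'wrist':b[0]},12.5,50,62,(617,-157)))
tool((438,-96,130),0)
```

```text
(array([255.10268562, 193.70300158]), np.int32(633)) (array([ 618.42510062, -159.26314057]), np.float64(1.4403362342818582e-06))
t 13.9 pos [ 619.9 -158.7  167.1] yaw -0.0 w 47.0 F [ 0.7 -1.   0.7] -> shift [-18.23  -6.27   3.5 ] turn -0.0
```

Emit:
servo_tool:
  plan:
    - [[-0.6, -4, -1.3, 0, 0], [-0.6, -8, -2.7, 0, 0], [-0.6, -12, -4.1, 0, 0], [-0.6, -16, -5.4, 1, 0], [-0.6, -17.9, -6.1, 2, 0], [-0.6, -17.9, -6.1, 3, 0], [-0.6, -17.9, -6.1, 3, 0], [-0.6, -17.9, -6.1, 3, 0], [-0.6, -17.9, -6.1, 3, 0], [-0.6, -17.9, -6.1, 3, 0]]

```text
clock: 14.9
tool_pos: [439.0, -97.0, 130.9]
ee_rot: [[1.0, -0.001, 0.001], [-0.001, -1.0, -0.0], [0.001, 0.0, -1.0]]
force: [0.2, -0.0, -0.3]
width: 0.8
grasp_force: 0.0
```

Run:
```python
from h import *
tool((438,-96,27),0)
setwrist();im=get_image('wrist');cv2.imwrite('pics/w4.png',im)
h,s,v=cv2.split(cv2.cvtColor(im,cv2.COLOR_BGR2HSV))
b=blob((v>120)&(s<70),(251,220));print(b,capfit({'wrist':b[0]},17,62,84,(438,-96)))
```

```text
t 14.9 pos [439.  -97.  130.9] yaw -0.0 w 75.2 F [ 0.2 -0.  -0.3] -> shift [-0.11 -0.1  10.39] turn -0.0
(array([252.7857868 , 213.81878173]), np.int32(1970)) (array([437.03148047, -95.11214445]), np.float64(1.46273137602293e-06))
```

View pics/w4.png

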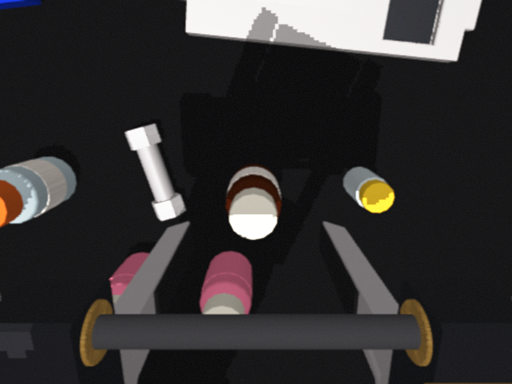

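The amber bottle's white cap is at (253,214), centred between the fingers and well clear of the pink ones. Grasping it.

Emit:
servo_tool:
  plan:
    - [[-0.6, -0.1, -0.1, 3, 0], [-0.6, -0.1, -0.1, 6, 0], [-0.6, -0.1, -0.1, 9, 0], [-0.6, -0.1, -0.1, 10.2, 0], [-0.6, -0.1, -0.1, 10.3, 0], [-0.6, -0.1, -0.1, 10.3, 0], [0.4, -0.1, -0.1, 10.3, 0], [0.4, -0.1, -0.1, 10.3, 0], [0.4, -0.1, -0.1, 10.3, 0], [0.4, -0.1, -0.1, 10.3, 0], [0.4, -0.1, -0.1, 10.3, 0], [0.4, -0.1, -0.1, 8, 0], [0.4, -0.1, -0.1, 5, 0], [0.4, -0.1, -0.1, 2, 0], [0.4, -0.1, -0.1, -1, 0], [0.4, -0.1, -0.1, -3, 0], [0.4, -0.1, -0.1, -3, 0], [0.4, -0.1, -0.1, -3, 0]]

```text
clock: 16.75
tool_pos: [436.4, -95.3, 159.9]
ee_rot: [[1.0, -0.001, -0.0], [-0.001, -1.0, 0.0], [-0.0, -0.0, -1.0]]
force: [-0.7, -0.4, -0.9]
width: 0.466
grasp_force: 30.0
```

Run:
```python
from h import *
y=.093
tool((639.5-72*np.sin(y),194.6+72*np.cos(y),160),0)
```

```text
t 16.8 pos [436.4 -95.3 159.9] yaw -0.0 w 43.8 F [-0.7 -0.4 -0.9] -> shift [ 1.961e+01 -3.617e+01 -1.000e-02] turn -0.0
```

Emit:
servo_tool:
  plan:
    - [[0.4, 0.6, -1.2, 0, 0], [0.4, 1.9, -3.6, 0, 0], [0.4, 3.5, -6.6, 0, 0], [0.4, 5.4, -10, 0, 0], [0.4, 7.3, -13.5, 0, 0], [0.4, 9.2, -17, 0, 0], [0.4, 11.1, -20.5, 0, 0], [0.4, 13, -24, 0, 0], [0.4, 14.9, -27.5, 0, 0], [0.4, 16.8, -31, 0, 0], [0.4, 18.4, -34, 0, 0], [0.4, 19.3, -35.5, 0, 0], [0.4, 19.6, -36.2, 0, 0], [0.4, 19.6, -36.2, 0, 0], [0.4, 19.6, -36.2, 0, 0], [0.4, 19.6, -36.2, 0, 0]]

```text
clock: 18.35
tool_pos: [632.5, 265.1, 159.9]
ee_rot: [[1.0, -0.002, -0.001], [-0.002, -1.0, -0.001], [-0.001, 0.001, -1.0]]
force: [0.2, 0.5, -1.5]
width: 0.465
grasp_force: 30.0
```

Run:
```python
from h import *
y=.093
for i in range(3):
    tool((639.5-72*np.sin(y),194.6+72*np.cos(y),36.5),0);get_image('wrist')
```

```text
t 18.4 pos [632.5 265.1 159.9] yaw -0.1 w 43.7 F [ 0.2  0.5 -1.5] -> shift [ 0.05 -0.12 12.34] turn -0.1
t 18.4 pos [632.7 265.2 160.3] yaw -0.1 w 43.7 F [-0.4 -0.1 -1.2] -> shift [ 0.02 -0.11 12.38] turn -0.1
t 18.4 pos [632.8 265.3 160.6] yaw -0.1 w 43.7 F [ 0.5 -0.4 -0. ] -> shift [-0.   -0.1  12.41] turn -0.1
```

Emit:
servo_tool:
  plan:
    - [[0.4, 0, -0.1, 3, 0], [0.4, 0, -0.1, 6, 0], [0.4, 0, -0.1, 9, 0], [0.4, 0, -0.1, 11, 0], [0.4, 0, -0.1, 12, 0], [0.4, 0, -0.1, 12.25, 0], [0.4, 0, -0.1, 12.4, 0], [0.4, 0, -0.1, 12.45, 0], [0.4, 0, -0.1, 12.45, 0], [0.4, 0, -0.1, 12.45, 0], [0, 0, -0.1, 12.45, 0], [-0.2, 0, -0.1, 12.45, 0], [-0.3, 0, -0.1, 12.45, 0], [-0.3, 0, -0.1, 12.45, 0], [-0.3, 0, -0.1, 12, 0], [-0.3, 0, -0.1, 9, 0], [-0.3, 0, -0.1, 5, 0], [-0.3, 0, -0.1, 1, 0], [-0.3, 0, 0, 0, 0]]

```text
clock: 20.4
tool_pos: [636.7, 267.6, 167.6]
ee_rot: [[1.0, -0.001, 0.011], [-0.001, -1.0, 0.003], [0.011, -0.003, -1.0]]
force: [0.1, 1.1, 0.9]
width: 0.646
grasp_force: 0.0
```

Run:
```python
from h import *
get_image('top');tool((430,293,130),0)
setwrist();im=get_image('wrist');cv2.imwrite('pics/w5.png',im)
h,s,v=cv2.split(cv2.cvtColor(im,cv2.COLOR_BGR2HSV))
b=blob((v>120)&(s<70),(251,200));print(b,capfit({'wrist':b[0]},17,70,92,(633,266)))
```

```text
t 20.4 pos [636.4 267.3 167. ] yaw -0.0 w 60.8 F [-0.1  0.1  1.8] -> shift [-20.68  -2.55   3.5 ] turn -0.0
(array([255.53001819, 203.65554882]), np.int32(1649)) (array([633.70618855, 267.4228483 ]), np.float64(1.4697391179652186e-06))
```

View pics/w5.png

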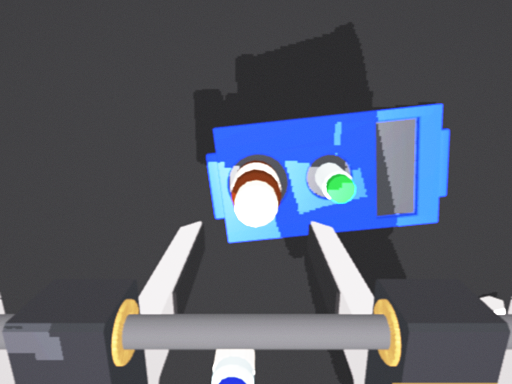

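The amber bottle (256,195) and green vial (335,183) stand in their recesses. Next is the blue-capped bottle.

Emit:
servo_tool:
  plan:
    - [[-0.6, -4, -0.5, 0, 0], [-0.6, -8, -1.2, 0, 0], [-0.6, -12, -1.8, 0, 0], [-0.6, -16, -2.3, 0, 0], [-0.6, -19, -2.8, 1, 0], [-0.6, -20.3, -2.8, 2, 0], [-0.6, -20.3, -2.8, 3, 0], [-0.6, -20.3, -2.8, 3, 0], [-0.6, -20.3, -2.8, 3, 0], [-0.6, -20.3, -2.8, 3, 0], [-0.6, -20.3, -2.8, 3, 0]]

```text
clock: 21.6
tool_pos: [431.3, 294.6, 130.9]
ee_rot: [[1.0, -0.002, 0.001], [-0.002, -1.0, 0.0], [0.001, -0.0, -1.0]]
force: [0.2, -0.5, 0.4]
width: 0.798
grasp_force: 0.0
```

Run:
```python
from h import *
get_image('top');tool((430,293,28),0)
setwrist();im=get_image('wrist')
b=blob(colour(im,'blue'),(251,214));print(b,capfit({'wrist':b[0]},17,62,84,(430,293)))
```

```text
t 21.6 pos [431.1 294.6 130.9] yaw -0.1 w 75.1 F [-0.   0.5  0.1] -> shift [-0.12  0.16 10.29] turn -0.1
(array([261.0388114 , 214.20315343]), np.int32(1649)) (array([428.81774286, 290.57472455]), np.float64(2.208854652963055e-06))
```

Emit:
servo_tool:
  plan:
    - [[-0.6, -0.1, 0.2, 3, 0], [-0.6, -0.1, 0.2, 6, 0], [-0.6, -0.1, 0.2, 9, 0], [-0.6, -0.1, 0.2, 10.2, 0], [-0.6, -0.1, 0.2, 10.3, 0], [-0.6, -0.1, 0.2, 10.3, 0], [0.4, -0.1, 0.2, 10.3, 0], [0.4, -0.1, 0.2, 10.3, 0], [0.4, -0.1, 0.2, 10.3, 0], [0.4, -0.1, 0.2, 10.3, 0], [0.4, -0.1, 0.2, 10.3, 0], [0.4, -0.1, 0.2, 8, 0], [0.4, -0.1, 0.2, 5, 0], [0.4, -0.1, 0.2, 2, 0], [0.4, -0.1, 0.2, -1, 0], [0.4, -0.1, 0.2, -3, 0], [0.4, -0.1, 0.2, -3, 0], [0.4, -0.1, 0.2, -3, 0]]

```text
clock: 23.5
tool_pos: [428.7, 292.4, 159.9]
ee_rot: [[1.0, -0.001, -0.0], [-0.001, -1.0, -0.0], [-0.0, 0.0, -1.0]]
force: [-0.7, -0.4, -1.6]
width: 0.461
grasp_force: 30.0
```

Run:
```python
from h import *
y=-.11
tool((617.3-72*np.sin(y),-157.3+72*np.cos(y),160),0)
```

```text
t 23.5 pos [428.7 292.4 159.9] yaw -0.0 w 43.3 F [-0.7 -0.4 -1.6] -> shift [ 1.968e+01  3.780e+01 -1.000e-02] turn -0.0
```

Emit:
servo_tool:
  plan:
    - [[0.4, 0.6, 1.2, 0, 0], [0.4, 1.9, 3.6, 0, 0], [0.4, 3.5, 6.6, 0, 0], [0.4, 5.2, 10, 0, 0], [0.4, 7, 13.5, 0, 0], [0.4, 8.9, 17, 0, 0], [0.4, 10.7, 20.5, 0, 0], [0.4, 12.5, 24, 0, 0], [0.4, 14.3, 27.5, 0, 0], [0.4, 16.1, 31, 0, 0], [0.4, 17.9, 34.5, 0, 0], [0.4, 19.1, 36.8, 0, 0], [0.4, 19.7, 37.8, 0, 0], [0.4, 19.7, 37.8, 0, 0], [0.4, 19.7, 37.8, 0, 0], [0.4, 19.7, 37.8, 0, 0]]

```text
clock: 25.1
tool_pos: [624.9, -84.1, 159.9]
ee_rot: [[1.0, 0.001, -0.001], [0.001, -1.0, 0.001], [-0.001, -0.001, -1.0]]
force: [0.5, 0.2, -1.3]
width: 0.461
grasp_force: 30.0
```

Run:
```python
from h import *
y=-.11
for i in range(3):
    get_image('wrist');tool((617.3-72*np.sin(y),-157.3+72*np.cos(y),36.5),0)
```

```text
t 25.1 pos [625.1 -84.1 160.2] yaw 0.1 w 43.4 F [-0.3  0.2 -0.1] -> shift [ 0.02  0.17 12.37] turn 0.1
t 25.2 pos [625.3 -84.2 160.4] yaw 0.1 w 43.6 F [ 0.3  0.5 -1.1] -> shift [-0.    0.16 12.39] turn 0.1
t 25.2 pos [625.5 -84.3 160.6] yaw 0.1 w 43.6 F [ 0.2  0.  -0.7] -> shift [-0.02  0.14 12.41] turn 0.1
```

Emit:
servo_tool:
  plan:
    - [[0.4, 0, 0.1, 3, 0], [0.4, 0, 0.1, 6, 0], [0.4, 0, 0.1, 9, 0], [0.4, 0, 0.1, 11, 0], [0.4, 0, 0.1, 12, 0], [0.4, 0, 0.1, 12.25, 0], [0.4, 0, 0.1, 12.4, 0], [0.4, 0, 0.1, 12.45, 0], [0.4, 0, 0.1, 12.45, 0], [0.4, 0, 0.1, 12.45, 0], [0, 0, 0.1, 12.45, 0], [-0.2, 0, 0.1, 12.45, 0], [-0.3, 0, 0.1, 12.45, 0], [-0.3, 0, 0.1, 12.45, 0], [-0.3, 0, 0.1, 12, 0], [-0.3, 0, 0.1, 9, 0], [-0.3, 0, 0.1, 5, 0], [-0.3, 0, 0.1, 1, 0], [-0.3, 0, 0, 0, 0]]

```text
clock: 27.15
tool_pos: [629.5, -86.6, 167.0]
ee_rot: [[1.0, -0.001, 0.011], [-0.001, -1.0, -0.003], [0.011, 0.003, -1.0]]
force: [-0.8, 1.1, 0.6]
width: 0.652
grasp_force: 0.0
```

Run:
```python
from h import *
get_image('top');tool((453,-7,110),.27)
setwrist();im=get_image('wrist')
b=blob(colour(im,'blue'),(251,200));print(b,capfit({'wrist':b[0]},17,70,92,(625,-86)))
```

```text
t 27.2 pos [629.1 -86.3 166.5] yaw -0.0 w 60.8 F [0.1 0.5 0.6] -> shift [-17.67  -7.93   5.46] turn -15.5
(array([256.33723331, 204.5065382 ]), np.int32(1453)) (array([625.83643966, -87.23430276]), np.float64(4.837240663846387e-05))
```

Emit:
servo_tool:
  plan:
    - [[-0.2, -4, -1.5, 0, -4], [-0.2, -8, -3.3, 0, -8], [-0.2, -12, -5.3, 0, -12], [-0.2, -15.5, -7, 1, -15.5], [-0.2, -17.2, -7.7, 3, -15.5], [-0.2, -17.2, -7.7, 4.5, -15.5], [-0.2, -17.2, -7.7, 4.5, -15.5], [-0.2, -17.2, -7.7, 4.5, -15.5], [-0.2, -17.2, -7.7, 4.5, -15.5], [-0.2, -17.2, -7.7, 4.5, -15.5], [-0.2, -17.2, -7.7, 4.5, -15.5]]

```text
clock: 28.35
tool_pos: [454.6, -8.8, 116.0]
ee_rot: [[0.964, 0.266, 0.001], [0.266, -0.964, -0.0], [0.001, 0.001, -1.0]]
force: [0.3, 1.0, -0.3]
width: 0.6
grasp_force: 0.0
```

Run:
```python
from h import *
get_image('wrist');setwrist();im=get_image('wrist')
d=silhouettes('column','wrist');print([x['score'] for x in d])
m=d[0]['mask'];ys,xs=np.nonzero(m);r=cv2.minAreaRect(np.float32(np.c_[xs,ys]));print(r)
q=np.array(r[0]);b=cv2.boxPoints(r);e=sorted([(b[i]+b[(i+1)%4])/2 for i in range(4)],key=lambda p:-np.hypot(*(p-q)))[:2]
E2=[back(p,12,'wrist') for p in e];g=E2[0]-E2[1];yaw=np.arctan(g[1]/g[0]);c=sum(E2)/2
print(E2,np.linalg.norm(g),c,back((xs.mean(),ys.mean()),12,'wrist'),yaw);tool((*c,20),yaw)
im[m]=im[m]//2+np.uint8([0,100,0]);cv2.imwrite('pics/w6.png',im)
```

```text
[0.75]
((254.0, 193.0), (98.0, 34.0), 90.0)
[array([494.28322655,   3.57695954]), array([409.3426616, -19.8079613])] 88.10081780191837 [451.81294407  -8.11550088] [454.75111286  -7.2020442 ] 0.26865366928046813
t 28.5 pos [454.2  -8.6 115.8] yaw 15.5 w 56.3 F [-0.8  0.   0.2] -> shift [-0.22 -0.11  9.58] turn 0.1
```

View pics/w6.png

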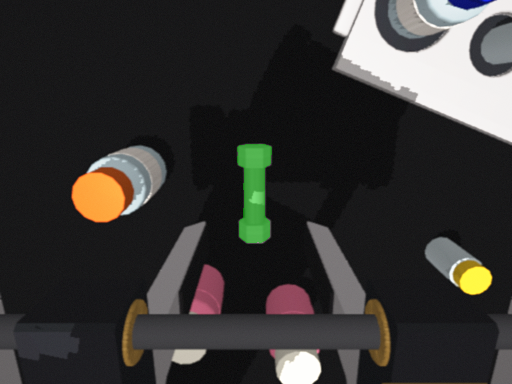

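The mask covers the column from (254,145) to (255,241), and it is aligned with the fingers. Grasping it with the fingertips about 8 mm above the bench so they clear the tray.

Emit:
servo_tool:
  plan:
    - [[-0.2, -0.2, -0.1, 3, 0], [-0.2, -0.2, -0.1, 6, 0], [-0.2, -0.2, -0.1, 8.5, 0], [-0.2, -0.2, -0.1, 9.5, 0], [-0.2, -0.2, -0.1, 9.6, 0], [-0.2, -0.2, -0.1, 9.6, 0], [0.2, -0.2, -0.1, 9.6, 0], [0.9, -0.2, -0.1, 9.6, 0], [0.9, -0.2, -0.1, 9.6, 0], [0.9, -0.2, -0.1, 9.6, 0], [0.9, -0.2, -0.1, 9.6, 0], [0.9, -0.2, -0.1, 9.6, 0], [0.9, -0.2, -0.1, 9.6, 0], [0.9, -0.2, -0.1, 9.4, 0], [0.9, -0.2, -0.1, 9, 0], [0.9, -0.2, -0.1, 8.6, 0], [0.9, -0.2, -0.1, 8.6, 0]]

```text
clock: 30.2
tool_pos: [452.2, -8.1, 30.1]
ee_rot: [[0.964, 0.267, 0.001], [0.267, -0.964, -0.0], [0.001, 0.001, -1.0]]
force: [-0.7, -0.4, -1.6]
width: 0.183
grasp_force: 30.0
```

Run:
```python
from h import *
im=get_image('side');cv2.imwrite('pics/s6.png',cv2.resize(im[120:300,180:420],None,fx=3,fy=3));tool((452.5,-8,150),0)
```

```text
t 30.2 pos [452.   -8.1  29.8] yaw 15.5 w 16.6 F [ 0.6  0.7 -1.5] -> shift [ 6.000e-02  1.000e-02 -1.202e+01] turn 15.5
```

View pics/s6.png

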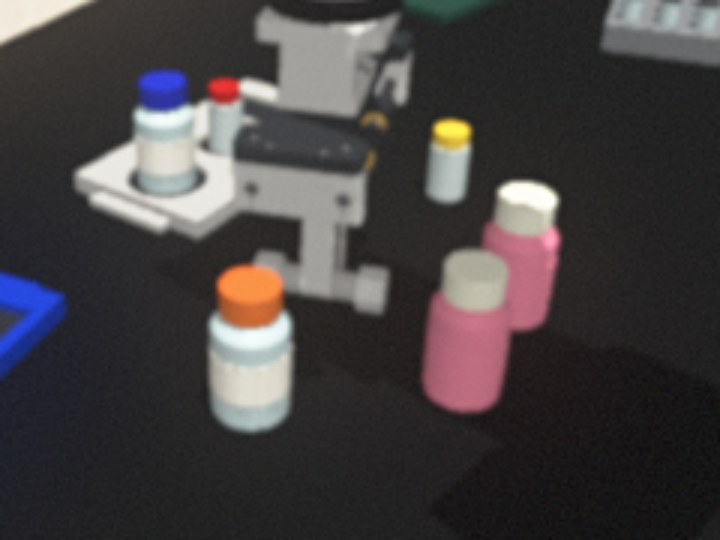

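Emit:
servo_tool:
  plan:
    - [[0.9, 0, 0, -0.5, 0], [0.9, 0, 0, -1, 0], [0.9, 0, 0, -2, 0], [0.9, 0, 0, -4, 0], [0.9, 0, 0, -6, 0], [0.9, 0, 0, -8, 0], [0.9, 0, 0, -8, 0], [0.9, 0, 0, -8, 0]]

```text
clock: 31.05
tool_pos: [452.0, -8.1, 109.9]
ee_rot: [[0.964, 0.266, 0.001], [0.266, -0.964, -0.0], [0.001, 0.001, -1.0]]
force: [-1.4, 0.4, -1.5]
width: 0.182
grasp_force: 30.0
```

Run:
```python
from h import *
y=.093
for i in range(3):tool((639.5+68*np.sin(y),194.6-68*np.cos(y),110),y);setwrist();im=get_image('wrist')
d=silhouettes('column','wrist');
for x in d:
    m=x['mask'];ys,xs=np.nonzero(m);print(x['score'],cv2.minAreaRect(np.float32(np.c_[xs,ys])))
```

```text
t 31.1 pos [452.   -8.1 109.9] yaw 15.5 w 17.1 F [-1.4  0.4 -1.5] -> shift [ 2.228e+01 -7.840e+00  2.000e-02] turn 10.1
t 31.1 pos [451.1  -7.9 109. ] yaw 15.5 w 16.9 F [ 0.2  0.4 -1.2] -> shift [22.36 -7.81 -0.11] turn 10.1
t 31.1 pos [450.7  -7.8 108.5] yaw 15.5 w 17.4 F [-0.3 -1.8 -1.6] -> shift [22.4  -7.79 -0.18] turn 10.1
0.78 ((258.735595703125, 235.63723754882812), (147.39620971679688, 51.42080307006836), 86.53176879882812)
```

Stable hold. Carrying the column to the slot.

Emit:
servo_tool:
  plan:
    - [[0.9, 1, -0.4, 0, 0], [0.9, 3, -1.1, 0, 1], [0.9, 5.5, -2, 0, 3], [0.9, 8.5, -3, 0, 5], [0.9, 11.5, -4, 0, 7], [0.9, 14.5, -5.1, 0, 9], [0.9, 17.5, -6.2, 0, 10], [0.9, 20, -7, 0, 10.1], [0.9, 21.6, -7.5, 0, 10.1], [0.9, 22.3, -7.8, 0, 10.1], [0.9, 22.3, -7.8, 0, 10.1], [0.9, 22.3, -7.8, 0, 10.1], [0.9, 22.3, -7.8, 0, 10.1]]

```text
clock: 32.55
tool_pos: [644.9, 126.1, 109.1]
ee_rot: [[0.996, 0.093, -0.001], [0.093, -0.996, -0.0], [-0.001, 0.0, -1.0]]
force: [0.7, -0.2, -0.1]
width: 0.18
grasp_force: 30.0
```

Run:
```python
from h import *
y=.093
for i in range(3):tool((639.5+68*np.sin(y),194.6-68*np.cos(y),28),y);setwrist();im=get_image('wrist')
cv2.imwrite('pics/w7.png',im)
X=np.array([np.cos(y),np.sin(y)]);Y=np.array([-np.sin(y),np.cos(y)])
print(proj([[*(np.array([639.5,194.6])-68*Y+sx*50*X+sy*21*Y),14] for sx,sy in((1,1),(1,-1),(-1,-1),(-1,1))],'wrist').round())
```

```text
t 32.5 pos [644.9 126.1 109.1] yaw 5.3 w 16.9 F [ 0.7 -0.2 -0.1] -> shift [ 0.11 -0.07  8.11] turn -0.0
t 32.6 pos [645.1 126.1 109.3] yaw 5.3 w 17.2 F [-0.3 -0.3 -2.2] -> shift [ 0.09 -0.08  8.13] turn -0.0
t 32.6 pos [645.2 126.1 109.5] yaw 5.3 w 17.2 F [ 1.  -0.4 -1. ] -> shift [ 0.07 -0.08  8.15] turn -0.0
[[228. 134.]
 [281. 134.]
 [279. 249.]
 [231. 249.]]
```

View pics/w7.png

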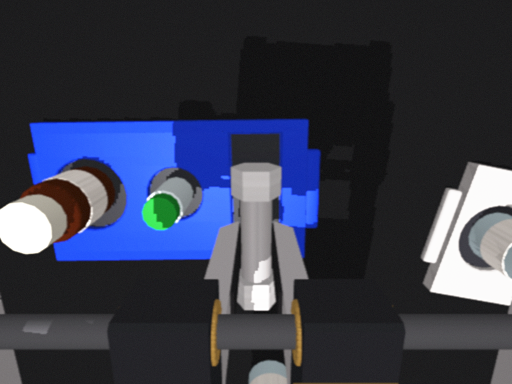

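The slot's outline spans columns 231–280, matching my projection, and the column lies along it. Lowering.

Emit:
servo_tool:
  plan:
    - [[0.9, 0.1, -0.1, 2, 0], [0.9, 0.1, -0.1, 4, 0], [0.9, 0.1, -0.1, 6, 0], [0.9, 0.1, -0.1, 7.2, 0], [0.9, 0.1, -0.1, 7.7, 0], [0.9, 0.1, -0.1, 8, 0], [0.9, 0.1, -0.1, 8.1, 0], [0.9, 0.1, -0.1, 8.15, 0], [0.9, 0.1, -0.1, 8.15, 0], [0.9, 0.1, -0.1, 8.15, 0]]

```text
clock: 33.7
tool_pos: [647.2, 127.7, 28.7]
ee_rot: [[0.996, 0.093, 0.001], [0.093, -0.996, 0.0], [0.001, 0.0, -1.0]]
force: [-0.8, 0.3, -1.1]
width: 0.183
grasp_force: 30.0
```

Emit:
servo_tool:
  plan:
    - [[0.9, 0, 0, 0.05, 0], [0.9, 0, 0, 0.07, 0], [0.9, 0, 0, 0.07, 0], [0.6, 0, 0, 0.07, 0], [0.4, 0, 0, 0.07, 0], [0.3, 0, 0, 0.07, 0], [0.2, 0, 0, 0.07, 0], [0.2, 0, 0, 0.07, 0], [0.2, 0, 0, -1, 0], [0.2, 0, 0, -4, 0], [0.2, 0, 0, -8, 0], [0.2, -3, 0, -12, 0], [0.2, -7, 0, -14, 0], [0.2, -12, 0, -15, 0], [0.2, -15, 0, -15, 0], [0.2, -15, 0, -15, 0], [0.2, -15, 0, -15, 0], [0.2, -15, 0, -15, 0], [0.2, -15, 0, -15, 0]]

```text
clock: 35.6
tool_pos: [498.7, 113.6, 178.2]
ee_rot: [[0.996, 0.093, 0.001], [0.093, -0.996, 0.0], [0.001, 0.0, -1.0]]
force: [0.7, -0.2, -0.1]
width: 0.401
grasp_force: 0.0
```

Run:
```python
from h import *
get_image('top');setwrist();im=get_image('wrist');s=get_image('side');t=get_image('top')
cv2.imwrite('pics/s8.png',s);cv2.imwrite('pics/f8.png',np.vstack([im[:300],cv2.resize(t[90:270,70:430],(512,256))]));tool((0,0,0))
y=.093
d=silhouettes('column','wrist')
for x in d[:1]:
    ys,xs=np.nonzero(x['mask']);r=cv2.minAreaRect(np.float32(np.c_[xs,ys]));print(x['score'],r)
    p=back(r[0],20,'wrist')-[639.5,194.6];print('column tray',p@[np.cos(y),np.sin(y)],p@[-np.sin(y),np.cos(y)])
for n,x0,q in(('orange',(446,96),(263,218)),('yellow',(442,-194),(330,165))):
    for c in('side',):
        b=blob(colour(s,n),q);print(n,b)
```

```text
t 35.8 pos [497.8 113.6 177.7] yaw 5.3 w 37.3 F [0.2 0.3 0.5] -> shift [-50.62   6.67  17.79] turn 0
0.81 ((255.5, 31.5), (63.0, 31.0), 90.0)
column tray -11.737479158044652 -67.46560243599296
orange (array([262.97994987, 217.98997494]), np.int32(399))
yellow (array([330.41666667, 163.3125    ]), np.int32(48))
```

View pics/f8.png

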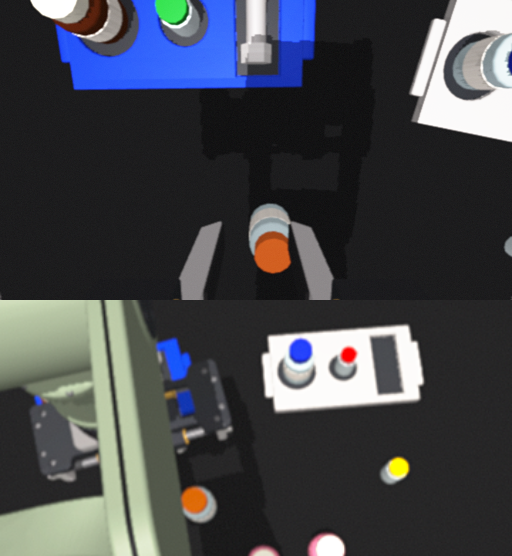

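View pics/s8.png

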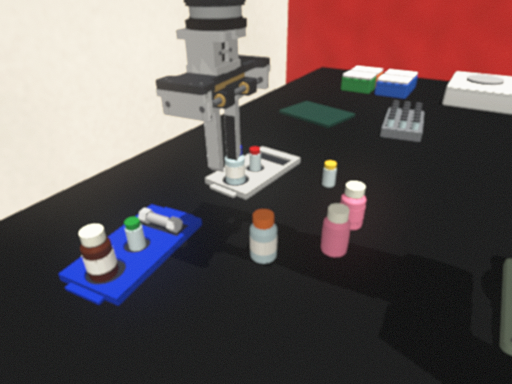

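The amber bottle, green vial and column sit in the blue tray, the blue-capped bottle and red vial in the white one, and the leftover stock has not moved. The wrist view cuts off the column, so I'll measure it from the side camera.

Run:
```python
from h import *
get_image('side');y=.093;X=np.array([np.cos(y),np.sin(y)]);Y=np.array([-np.sin(y),np.cos(y)])
for d in silhouettes('column','side')[:1]:
    m=d['mask'];ys,xs=np.nonzero(m);print(d['score'],len(xs),xs.min(),xs.max(),ys.min(),ys.max())
    f=lambda p:hullc([[*(np.array([639.5,194.6])+(p[0]+sx)*X+(p[1]+11.5*np.cos(k))*Y),20+11.5*np.sin(k)] for sx in(-41,41) for k in a],'side')-cv2.minAreaRect(np.float32(np.c_[xs,ys]))[0]
    print(least_squares(f,[0,-68]).x)
setwrist();print('slot floor end & column end rows',proj([[*(np.array([639.5,194.6])-68*Y-50*X),14]]+[[*(np.array([639.5,194.6])-68*Y-41*X),z] for z in(8,20,32)],'wrist').round())
```

```text
0.96 482 139 180 208 230
[ 2.52607283e-02 -6.38595820e+01]
slot floor end & column end rows [[256.  75.]
 [256.  66.]
 [256.  65.]
 [256.  63.]]
```

```bash
python3 -c "
from rig import *
print(sign_off())"
```

```text
the job is handed in; nothing more can be done
None
```

I handed the job in after about 36 s on the robot's clock: all five kit items are in their recesses by camera check, and the orange-capped bottle, yellow vial and pink look-alikes were left alone; the judge's verdict was not shown to me.

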